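Unsnap the service cover and hang it face out

ROBOT

A 6-joint arm with a two-finger parallel gripper is mounted at the origin on the work surface. World frame = base frame: x ahead of the robot, y to its left, z up, the work surface at z = 0. Lengths are in m, angles in rad, forces in N, time in s.
With the tool pointing down it reaches from about 0.375 to 0.9 m from the base axis. Payload 3.1 kg.
Tool frame: the origin (TCP) lies on the centre line of the jaws, within the pads' length; the fingertips stand 8 mm ahead of it and the grasp point (between the pads) lies 11 mm behind it (robot.tip_extent is the distance from the TCP to the fingertips, in m); y points along the fingers, z is the direction in which the jaws open and shut, and the axes are right-handed (so a half turn about y gives the same grasp; the last joint's range is limited). The gripper opens to 87 mm and grips with 3 to 60 N. Pads are 19 mm wide; open, the fingers measure 117 mm over their backs; the gripper's body (75 mm by 190 mm) begins 51 mm behind the grasp point.
Start: joints at [1.095, 0.527, 1.433, -0, 1.181, -0.178], TCP at [0.183, 0.598, 0.231] pointing down, gripper open.
Joint ranges: [-3.08, 3.08], [-0.75, 2.2], [0.22, 2.44], [-1.43, 4.57], [0, 2.65], [-2.85, 2.85]. Speed limits (rad/s): [2.79, 2.79, 3.14, 3.14, 3.14, 3.14].

INTERFACE

Orientations are given as a unit quaternion [x, y, z, w].
In Python, from rig import robot gives the robot as it stands.
- The arm moves only by the shell command python3 -m crank 'ROWS' [FORCE]. ROWS is JSON, a list that holds one entry, the list of rows, each a list of 7 numbers: the turn, a rotation vector about the tool's x, y, z in degrees, then the shift along the tool's x, y, z in m, then the opening in per cent of the stroke, from 0 (shut) to 100 (fully open). In form: [[[ax, ay, az, dx, dy, dz, gripper], ...]]. A call has exactly 5 rows; each row shifts and turns the commanded pose from where the row before left it, along the tool's axes as they then stand; what a row does not reach is not made up. A row lasts 1/8 s, in which the tool goes at most 62.5 mm and 10.7 degrees, less where a joint would pass 70% of its speed; a pose out of reach is approached as far as the arm can. A call with a gripper value outside its range is refused whole. The fingers move at their own pace and stop on an object; FORCE is the grip in N (left out, the last holds). Time passes only in rows, so rows that do not move let the fingers close, or fill a call up. It gives the time, the measured TCP pose, the force and the opening at its end, in the units of the state.
- robot.get_obs(): the state, without advancing time (a new reading comes with each control period).
- robot.camera(name): name is "side" or "top" or "wrist"; returns a dict with "img" (400x640x3 uint8, red, green, blue), "K" (3x3 intrinsics, pixels), "R" (3x3) and "t" (3): a world point X has camera coordinates R X + t; the wrist camera has in their place "T_tool_cam" (4x4, takes a point from camera to tool coordinates, whose origin is the TCP and whose axes are the tool frame's). Camera axes: x right, y down, z forward; pixel columns grow to the right and rows downward; lengths in m; the calibration is good to about 2 mm. The wrist camera is an equidistant fisheye: a pixel r from the principal point sees the ray r / f radians off the axis. A picture is of the moment at which its call begins: read the wrist's pose just before it. There is no depth.
- robot.hand_in(): hands the job in, once; it reports no verdict.
Trained networks look in a picture, given as the dict that the camera call returned (one of the last four; its "shot" number tells which), for a name from the list of things; names that differ only in an ending like _2 or _b are one class to them, and where a whole thing is asked for, a point or a joint stands for the part that bears it (a point fixed in the world has none). Each returns a list of dicts, best first, with "conf" (0 to 1); they miss things now and then, are a little off and sometimes report something else, mostly with a low value. They report only what shows in the picture. A call takes as long as a camera call. They do not tell look-alikes from the thing itself.
- robot.spot_in(picture, thing): "at" ([row, column] in pixels, amid what is visible of it).
The state is a dict: "time": time; "q": joint angles; "joint_velocities": joint speeds; "joint_torque": joint torques, N m; "position": TCP position; "tool_rot": TCP orientation; "ft_force": force on the tool from outside, world axes, zero at the start; "moment": the same for the moment, N m; "grip_width": finger opening in m.
Only numpy, scipy, OpenCV 4.12 (cv2) and the standard library are available. Lean on these libraries where they do the work, as an engineer would, in place of code of your own. Each camera call takes 0.05 s, during which the arm holds its last target.

TASK

Free the yellow-faced cover from the service bay by squeezing its two blue side tabs together, lift it out and hang it by its window on the free hook, hanging straight down with its yellow striped face pointing outward, away from the stand's post. Leave the green cover and everything else on the bench where they are.

Things in the scene. Friction and masses are not known exactly. Their poses are not given: they have to be found in the camera images.
- bay: Service bay: fixed white upright housing, slot open at the top. Origin: on the bench under the slot's centre; z up, y along the slot, x through its thickness (open front at -x). Size 110 mm in y, x from -19 to +35 mm, flat top 88.5 mm above the bench. Slot 14 mm thick and 70 mm long at its mouth, floor 10 mm above the bench. Stands at any yaw.
- cover: Snap-in upright plastic plate. Origin: centre of its bottom edge; z up, y across its width, x through its thickness; the MARKED face looks to its own -x. 10 mm thick, 134 mm tall, 0.1 to 0.2 kg: panel 60 mm wide (z 0 to 60 mm), neck 40 mm wide above. At the start snapped in the bay, same yaw, bottom on the slot's floor; z above 78.5 mm sticks out. Clear of the bay when raised by 80 mm.
- tab_left (a joint): Blue spring tab beside the neck on the cover's +y side: 0 out (latched), 0.007 m fully pressed inward (5.5 N), springs back. Outer face at y = 33.5 mm (the two tabs 67 mm apart, 53 mm when pressed), 10 mm thick in x, up to z = 122 mm; pinch at about z = 105 mm. Its barb (z 63 to 71 mm) sits under the bay's rim until it is pressed over 0.004 m.
- tab_right (a joint): The same tab on the cover's -y side. With both held pressed, the cover lifts straight up and can be carried by the tabs.
- cover_mark (a point): Centre of the marked face's panel, 30 mm above the cover's bottom edge; axes of the cover. The marked face is yellow with black stripes (also the front half of the top edge is yellow); the other face is white with grey ribs.
- cover_window (a point): Centre of the cover's through window for the hook: 24 mm wide (y), 30 mm high, from z = 94 to 124 mm of the cover; axes of the cover.
- stand_free: Fixed stand with the free hook. Origin: on the bench under the middle of the hook's level bar; z up, x from the hook's tip to the post. Base 110 x 100 mm, 12 mm thick; post 16 mm thick at x = +45 mm, 210 mm tall. The hook, a bar 8 mm thick, points to -x (outward).
- stand_free_hook (a point): Top of the free hook's level bar at its middle, 200 mm above the bench; axes of the stand. The level bar runs from x = +37 to -22 mm, then turns up into a lip that ends at x = -34 mm with its top at 210 mm.
- stand_free_post (a point): On the axis of the free stand's post, 200 mm above the bench.
- stand_used: A second, identical stand, already in use by the green-faced cover; same origin and axes. (Other fixed equipment: a steel tray with bottles, up to 190 mm tall, beyond x = 0.77 m; white instruments, up to 200 mm tall, beyond 0.56 m to either side.)
- old_cover: Green-faced cover without tabs hanging on the used stand: same plate as the yellow one, origin at the centre of its bottom edge, 76 mm above the bench; 134 mm tall, 60 mm wide. Bystander.
- amber_bottle: Bystander: amber glass bottle, 72 mm across, 175 mm tall, standing in front of the free hook (about 60 to 85 mm clear of its tip). Origin at the middle of its underside.
- blue_cap_bottle: Bystander: clear bottle with a blue cap, 76 mm across, 185 mm tall, upright. Origin at the middle of its underside.
- beaker: Bystander: open glass beaker, 64 mm across, 85 mm tall. Origin at the middle of its underside.
- white_jar: Bystander: clear jar with a white cap, 64 mm across, 80 mm tall, close behind the bay. Origin at the middle of its underside.
- tip_box: Bystander: closed blue box, 85 x 120 mm, 50 mm tall. Origin at the middle of its underside.
- screwdriver: Bystander: screwdriver lying on the bench, 180 mm long. Origin at the handle-to-blade axis, x along it.
- vial_tray: Bystander: empty grey divided tray, 80 x 110 mm, 35 mm tall. Origin at the middle of its underside.
Mind the look-alikes: they are no part of the job. Leave any purple look-alike of the cover alone.

How it is judged:
By the outcome, as a careful person would: the job done as asked, in the order asked, and still so for the second after the job is handed in, with the robot touching nothing.
It also fails if it takes over 58 s, if anything falls off the work surface, if the arm or the gripper's body presses on something with over 40 N, if the wrist force passes 120 N, or if a joint passes its speed limit or range.

## Working session

There is one attempt and no reset: what is moved stays moved. The work goes in short steps, Python scripts to look and compute and a shell command to move; the robot and the scene stay as the last step left them, time stands still between calls to the robot, and variables do not carry over. Pictures are saved under pics/ and viewed, and the job is handed in when it is done.

```bash
ls; mkdir -p pics; python3 - <<'E'
from rig import robot
import cv2
o=robot.get_obs(); print(o)
for n in ["side","top","wrist"]:
    c=robot.camera(n); cv2.imwrite(f"pics/{n}0.png",cv2.cvtColor(c["img"],cv2.COLOR_RGB2BGR))
    print(n,{k:v for k,v in c.items() if k!="img"})
E
```

```text
pics
{'time': 0.0, 'q': array([ 1.09555178e+00,  5.28444187e-01,  1.43393201e+00, -2.31674116e-05,
        1.18138863e+00, -1.78492677e-01]), 'joint_velocities': array([-5.27291719e-04,  6.32228253e-05, -9.09962332e-04, -1.79626948e-03,
        1.65344862e-03,  1.24130918e-03]), 'joint_torque': array([-8.30719864e-05, -4.40043390e+01, -1.76590794e+01,  6.29841350e-02,
        5.83103439e-02, -1.62269948e-04]), 'position': array([0.18239361, 0.59702984, 0.22957568]), 'tool_rot': array([ 0.70006722, -0.10476935,  0.10429053, -0.69860773]), 'ft_force': array([ 0.65880076,  0.72661174, -0.01428904]), 'moment': array([0.02898211, 0.028845  , 0.05017541]), 'grip_width': 0.08699732294541045}
side {'K': array([[424.05204138,   0.        , 316.69056639],
       [  0.        , 424.05204138, 194.77141345],
       [  0.        ,   0.        ,   1.        ]]), 'R': array([[ 0.95930071, -0.28162304, -0.02075096],
       [-0.15516752, -0.4643012 , -0.87197903],
       [ 0.23593469,  0.83970998, -0.48910322]]), 't': array([-0.50402608,  0.21310567,  1.00501617]), 'shot': 1}
top {'K': array([[471.961
[... 185 characters left out ...]
1793 ],
       [-0.99379871,  0.0083341 , -0.11088134],
       [ 0.11096476,  0.0103185 , -0.99377077]]), 't': array([0.01429519, 0.54394807, 1.24487573]), 'shot': 2}
wrist {'K': array([[309.70691629,   0.        , 321.45076467],
       [  0.        , 309.70691629, 204.43032709],
       [  0.        ,   0.        ,   1.        ]]), 'T_tool_cam': array([[ 3.04354215e-04,  9.70607483e-01,  2.40667864e-01,
        -6.57338052e-02],
       [ 5.30981390e-04, -2.40667998e-01,  9.70607353e-01,
        -1.54335295e-01],
       [ 9.99999813e-01, -1.67618282e-04, -5.88622830e-04,
        -2.32990278e-04],
       [ 0.00000000e+00,  0.00000000e+00,  0.00000000e+00,
         1.00000000e+00]]), 'shot': 3}
```

View pics/side0.png

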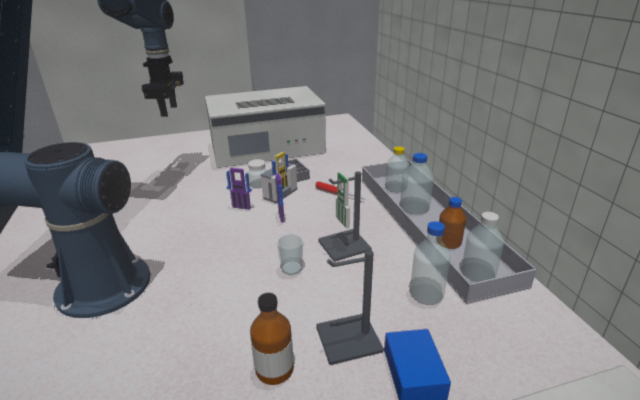

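View pics/top0.png

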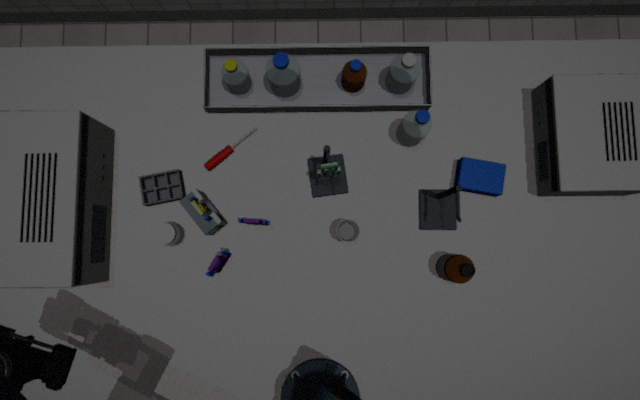

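View pics/wrist0.png

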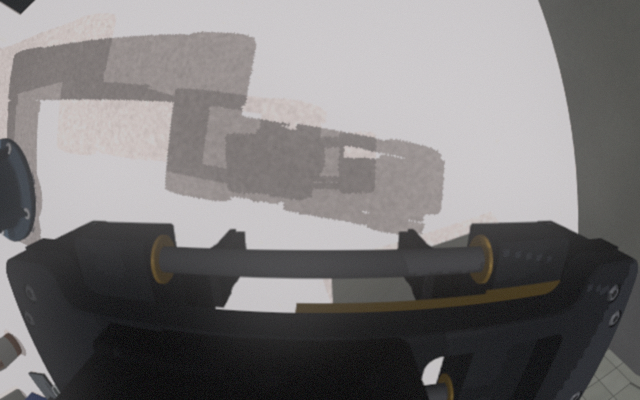

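```bash
cat > h.py <<'E'
import numpy as np, cv2
from scipy.spatial.transform import Rotation as Ro
def ray(c,px):  # px [row,col]
    d=np.linalg.inv(c["K"])@np.array([px[1],px[0],1.0]); d=c["R"].T@d; o=-c["R"].T@c["t"]; return o,d/np.linalg.norm(d)
def atz(c,px,z):
    o,d=ray(c,px); return o+d*(z-o[2])/d[2]
def proj(c,X):
    p=c["R"]@np.asarray(X,float)+c["t"]; p=c["K"]@p; return p[:2]/p[2]
def wproj(c,T,X): # T 4x4 tool pose; returns col,row
    Tc=T@c["T_tool_cam"]; p=np.linalg.inv(Tc)@np.r_[X,1]; p=p[:3]
    th=np.arctan2(np.hypot(p[0],p[1]),p[2]); ph=np.arctan2(p[1],p[0]); r=c["K"][0,0]*th
    return np.array([c["K"][0,2]+r*np.cos(ph),c["K"][1,2]+r*np.sin(ph)])
def wray(c,T,px):
    u=px[1]-c["K"][0,2]; v=px[0]-c["K"][1,2]; r=np.hypot(u,v); th=r/c["K"][0,0]
    d=np.array([np.sin(th)*u/r,np.sin(th)*v/r,np.cos(th)]); Tc=T@c["T_tool_cam"]
    return Tc[:3,3],Tc[:3,:3]@d
def tool(o):
    T=np.eye(4); T[:3,:3]=Ro.from_quat(o["tool_rot"]).as_matrix(); T[:3,3]=o["position"]; return T
def tri(r1,r2):
    (a,u),(b,v)=r1,r2
    A=np.stack([u,-v],1); s=np.linalg.lstsq(A,b-a,rcond=None)[0]
    p,q=a+u*s[0],b+v*s[1]; return (p+q)/2,np.linalg.norm(p-q)
def save(n,img,box=None,k=1):
    if box: img=img[box[0]:box[1],box[2]:box[3]]
    img=cv2.resize(img,None,fx=k,fy=k,interpolation=cv2.INTER_CUBIC)
    cv2.imwrite("pics/"+n,cv2.cvtColor(img,cv2.COLOR_RGB2BGR))
E
python3 - <<'E'
from rig import robot
from h import *
t=robot.camera("top"); s=robot.camera("side")
for n in ["bay","cover","cover_mark","stand_free","old_cover","stand_free_hook","stand_free_post","amber_bottle","beaker","white_jar","tab_left"]:
    print(n,[[ (np.round(d["at"],1).tolist(),round(d["conf"],2)) for d in robot.spot_in(c,n)] for c in (t,s)])
g=lambda i:np.clip(i.astype(float)*1.7,0,255).astype('uint8')
save("tbay.png",g(t["img"]),(180,290,140,300),5)
save("tst.png",g(t["img"]),(140,300,300,520),3.5)
save("sbay.png",s["img"],(130,240,200,380),4.4)
save("sst.png",s["img"],(220,400,230,460),3.3)
E
```

```text
bay [[([214.6, 203.1], 0.96)], [([183.6, 274.7], 0.88)]]
cover [[([264.1, 217.1], 0.69), ([206.2, 202.9], 0.6), ([221.0, 254.1], 0.6), ([187.4, 163.5], 0.58), ([228.9, 349.2], 0.48)], [([199.5, 281.2], 0.76), ([184.1, 241.6], 0.72), ([168.0, 281.8], 0.68), ([270.2, 429.5], 0.62)]]
cover_mark [[([206.8, 198.5], 0.72), ([222.5, 251.9], 0.69), ([264.4, 218.7], 0.63)], [([167.9, 279.4], 0.67), ([196.4, 278.6], 0.62), ([185.8, 240.7], 0.59)]]
stand_free [[([205.6, 443.0], 0.95)], [([332.4, 349.6], 0.85), ([170.3, 298.2], 0.38)]]
old_cover [[([169.5, 325.4], 0.72)], [([203.5, 343.9], 0.85)]]
stand_free_hook [[([206.5, 441.1], 0.98)], [([333.7, 356.1], 0.89)]]
stand_free_post [[([205.6, 438.6], 0.71), ([129.0, 413.3], 0.63), ([209.6, 204.4], 0.43)], [([334.0, 354.1], 0.82)]]
amber_bottle [[([266.4, 455.3], 0.95)], [([341.8, 272.2], 0.88)]]
beaker [[([229.4, 349.9], 0.71), ([208.4, 202.4], 0.56)], [([252.8, 291.3], 0.75)]]
white_jar [[([234.1, 166.3], 0.66)], [([172.0, 256.7], 0.95)]]
tab_left [[], [([178.5, 229.3], 0.62), ([195.7, 280.9], 0.59), ([169.0, 271.5], 0.51)]]
```

View pics/tbay.png

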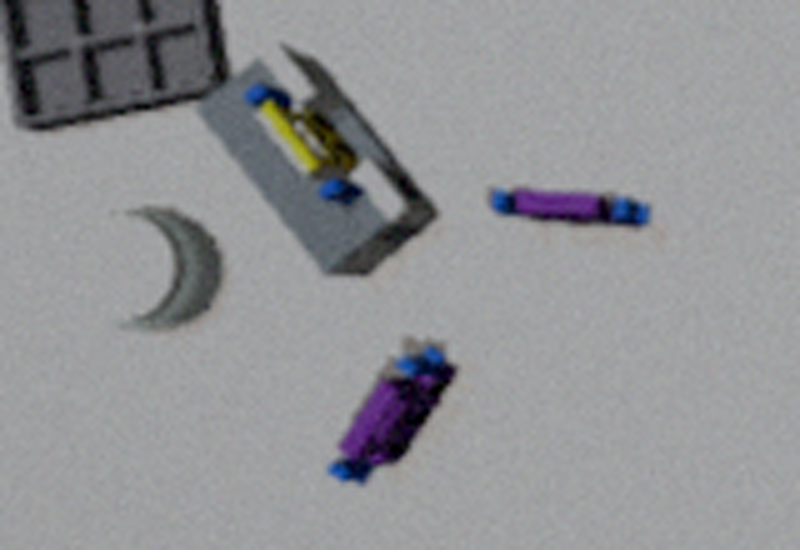

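View pics/tst.png

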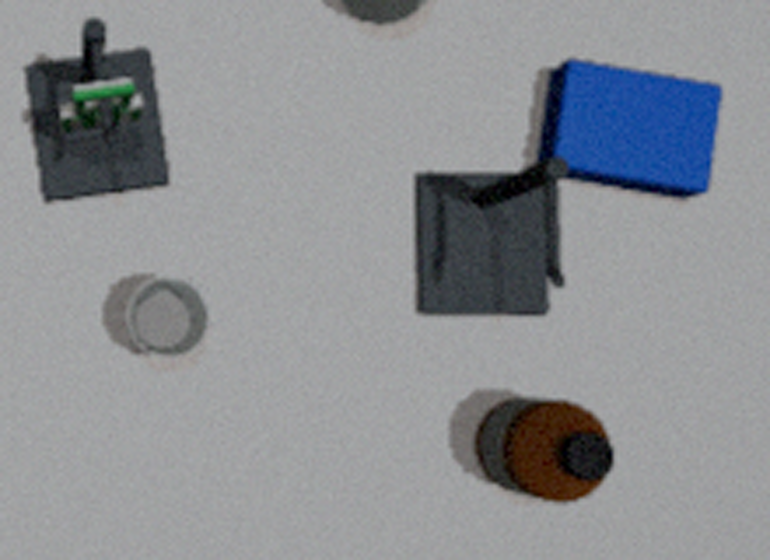

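View pics/sbay.png

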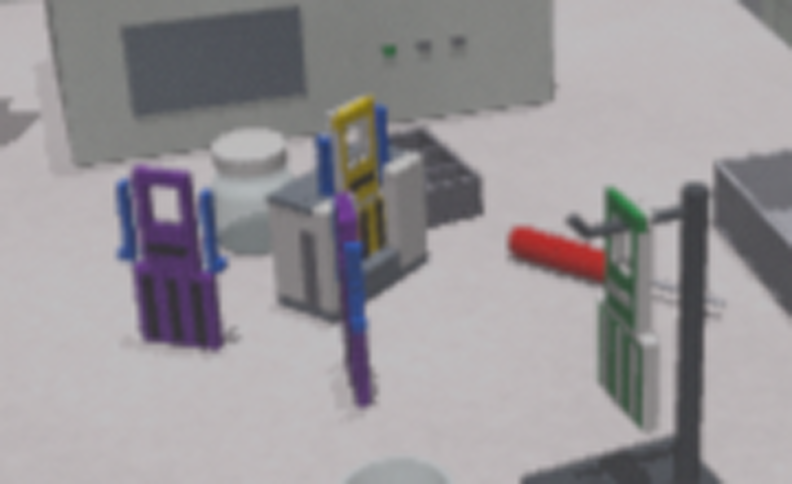

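View pics/sst.png

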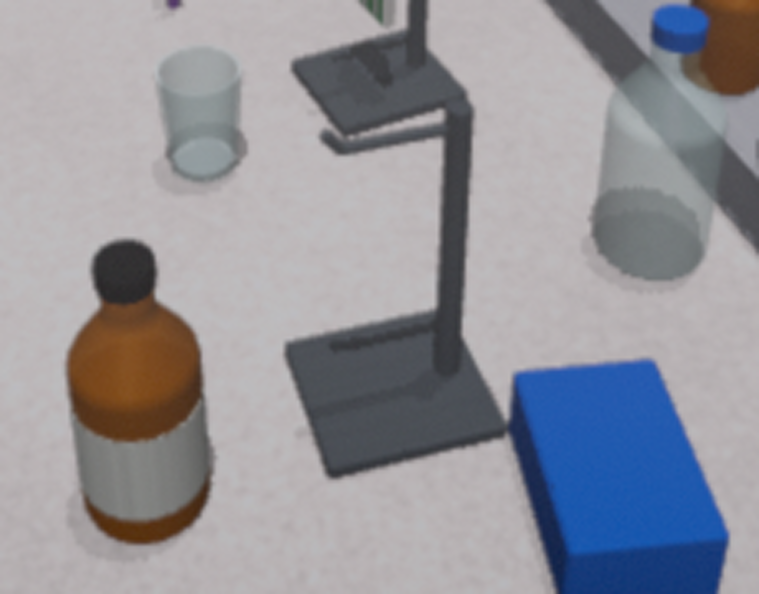

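```bash
python3 - <<'E'
from rig import robot
from h import *
t=robot.camera("top"); s=robot.camera("side")
a=atz(t,[199,192.4],.132); b=atz(t,[218,208],.132); print(a,b,np.linalg.norm(a-b),(a+b)/2)
# coloured blobs
hsv=cv2.cvtColor(t["img"],cv2.COLOR_RGB2HSV)
sub=hsv.copy(); m=((hsv[...,0]>100)&(hsv[...,0]<125)&(hsv[...,1]>130)&(hsv[...,2]>40)).astype('uint8'); m[:,:185]=0;m[:,220:]=0;m[235:]=0;m[:190]=0
n,l,st,c=cv2.connectedComponentsWithStats(m); print(st,c)
# bay top corners from zoomed crop
for p in [(258,60),(200,108),(328,272),(435,210)]:
    print(p,atz(t,[180+p[1]/5,140+p[0]/5],.0885))
# stand base corners
for p in [(416,173),(416,314),(548,314),(556,175)]:
    print(p,atz(t,[140+p[1]/3.5,300+p[0]/3.5],.012))
print("posttop",atz(t,[140+163/3.5,300+558/3.5],.21),"tip",atz(t,[140+282/3.5,300+559/3.5],.207))
print("amber",atz(t,[140+453/3.5,300+585/3.5],.175))
for n,z in [("old_cover",.2),("beaker",.04),("white_jar",.08)]:
    for d in robot.spot_in(t,n)[:1]: print(n,atz(t,d["at"],z))
E
```

```text
[0.51985073 0.31150148 0.132     ] [0.47224096 0.27173582 0.132     ] 0.06203223308732364 [0.49604584 0.29161865 0.132     ]
[[     0      0    640    400 255970]
 [   189    197      5      4     15]
 [   204    216      5      4     15]] [[319.51420479 199.49901942]
 [190.66666667 198.46666667]
 [205.93333333 217.26666667]]
(258, 60) [0.54243743 0.32570753 0.0885    ]
(200, 108) [0.51774983 0.35519277 0.0885    ]
(328, 272) [0.4328983  0.28740277 0.0885    ]
(435, 210) [0.46419508 0.23293975 0.0885    ]
(416, 173) [ 0.55312863 -0.27703563  0.012     ]
(416, 314) [ 0.44318841 -0.2735454   0.012     ]
(548, 314) [ 0.44242324 -0.37543434  0.012     ]
(556, 175) [ 0.55063245 -0.38605234  0.012     ]
posttop [ 0.53579967 -0.32871596  0.21      ] tip [ 0.4573098  -0.32701877  0.207     ]
amber [ 0.34440635 -0.3491427   0.175     ]
old_cover [ 0.57987867 -0.02456201  0.2       ]
beaker [ 0.44636864 -0.08420424  0.04      ]
white_jar [0.43898927 0.38864559 0.08      ]
```

```bash
python3 - <<'E'
from rig import robot
from h import *
t=robot.camera("top")
print(atz(t,[198.47,190.67],.132),atz(t,[217.27,205.93],.132))
o=robot.get_obs(); T=tool(o); print(np.round(T,3))
yaw=np.arctan2(T[1,2],T[0,2]); print("tool z yaw",np.degrees(yaw), "q1",np.degrees(o["q"][0]),"q6",np.degrees(o["q"][5]))
E
```

```text
[0.52121211 0.31584885 0.132     ] [0.47409015 0.27690898 0.132     ]
[[ 0.956 -0.     0.292  0.183]
 [-0.292 -0.     0.956  0.598]
 [-0.    -1.    -0.     0.231]
 [ 0.     0.     0.     1.   ]]
tool z yaw 72.99687874769992 q1 62.76900838648725 q6 -10.228297758821277
```

```bash
python3 -m crank '[[[0,0,0,0.045,-0.003,-0.024,100],[0,0,0,0.045,-0.003,-0.024,100],[0,0,0,0.045,-0.003,-0.024,100],[0,0,0,0.045,-0.003,-0.024,100],[0,0,0,0.045,-0.003,-0.024,100]]]'; python3 -m crank '[[[0,0,0,0.045,-0.003,-0.024,100],[0,0,0,0.045,-0.003,-0.024,100],[0,0,0,0.045,-0.003,-0.024,100],[0,0,0,0.045,-0.003,-0.024,100],[0,0,0,0.045,-0.003,-0.024,100]]]'; python3 -m crank '[[[0,9,0,0,0,0,100],[0,9,0,0,0,0,100],[0,9,0,0,0,0,100],[0,7,0,0,0,0,100],[0,0,0,0,0,0,100]]]'
```

```text
time: 2.28
position: [0.3639, 0.416, 0.2458]
tool_rot: [-0.699, 0.104, -0.105, 0.7]
ft_force: [0.3, -0.2, 0.1]
grip_width: 0.0872
time: 2.9
position: [0.544, 0.2353, 0.2608]
tool_rot: [-0.699, 0.104, -0.105, 0.699]
ft_force: [0.5, 0.2, -0.4]
grip_width: 0.0867
time: 3.52
position: [0.5429, 0.2365, 0.2606]
tool_rot: [-0.638, 0.304, -0.304, 0.638]
ft_force: [0.2, -0.5, 0.2]
grip_width: 0.0868
```

```bash
python3 - <<'E'
from rig import robot
from h import *
import pickle
o=robot.get_obs(); w=robot.camera("wrist"); pickle.dump((o,w),open("w1.pkl","wb"))
save("w1.png",w["img"])
T=tool(o); print(np.round(T,3))
hsv=cv2.cvtColor(w["img"],cv2.COLOR_RGB2HSV)
m=((hsv[...,0]>100)&(hsv[...,0]<125)&(hsv[...,1]>130)&(hsv[...,2]>60)).astype('uint8')
n,l,st,c=cv2.connectedComponentsWithStats(m)
for i in range(1,n):
    if st[i,4]>20: print(st[i],c[i])
E
```

```text
[[ 0.63   0.     0.776  0.543]
 [-0.776  0.     0.63   0.237]
 [ 0.    -1.     0.     0.261]
 [ 0.     0.     0.     1.   ]]
[181  39   7   7  30] [183.9  42.1]
[196  93   8   6  25] [199.2   95.44]
[215 101   7   6  30] [218.06666667 103.2       ]
[289 112   4   9  33] [290.45454545 116.36363636]
[355 112   6  11  65] [357.53846154 117.07692308]
[232 177   8   8  37] [235.48648649 180.40540541]
[198 220   7   7  27] [201. 223.]
```

View pics/w1.png

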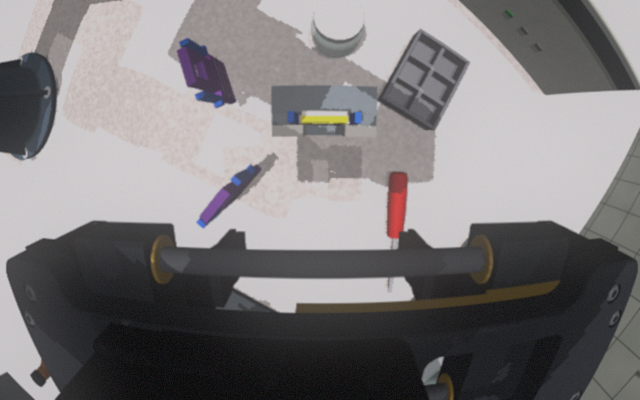

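```bash
python3 - <<'E'
from h import *
import pickle
o,w=pickle.load(open("w1.pkl","rb")); T=tool(o)
save("w1c.png",w["img"],(75,150,255,395),5.5)
def az(px,z):
    a,d=wray(w,T,px); return a+d*(z-a[2])/d[2]
L=az([116.4,290.45],.132);R=az([117.1,357.5],.132)
print(L,R,np.linalg.norm(L-R),(L+R)/2)
v=(R-L)[:2];print("yaw of z", np.degrees(np.arctan2(v[1],v[0])))
print("centre in tool",np.linalg.inv(T)@np.r_[(L+R)/2,1])
for p in [(135,273),(135,377),(87,272),(87,377)]:
    X=az(p,.0885); print(p,X,np.linalg.inv(T)@np.r_[X,1])
E
```

```text
[0.47194633 0.27855137 0.132     ] [0.51944322 0.31637874 0.132     ] 0.060719556764869974 [0.49569477 0.29746505 0.132     ]
yaw of z 38.53444175234214
centre in tool [-0.07709874  0.12858699  0.00175896  1.        ]
(135, 273) [0.46508411 0.25043187 0.0885    ] [-0.05988004  0.17208519 -0.0516527   1.        ]
(135, 377) [0.55017387 0.31971851 0.0885    ] [-0.06003838  0.17209011  0.05807824  1.        ]
(87, 272) [0.43217894 0.28983083 0.0885    ] [-0.11120762  0.17208339 -0.05236535  1.        ]
(87, 377) [0.51748977 0.35938969 0.0885    ] [-0.11143796  0.17208832  0.05770881  1.        ]
```

View pics/w1c.png

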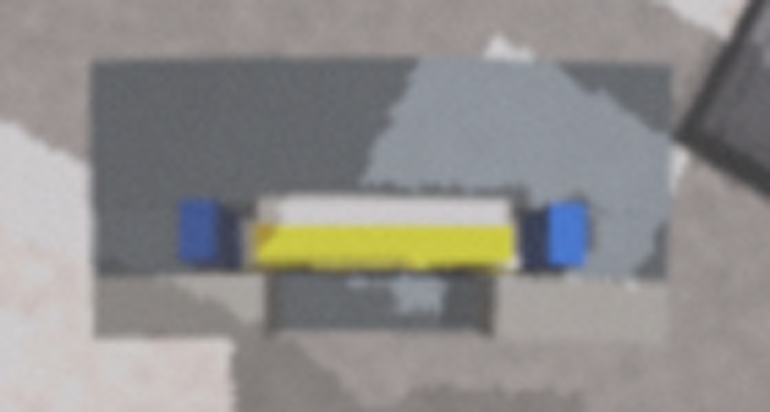

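```bash
python3 -m crank '[[[0,0,0,-0.026,0,0.001,100],[0,0,0,-0.026,0,0.001,100],[0,0,0,-0.025,0.02,0,100],[0,0,0,0,0.02,0,100],[0,0,0,0,0,0,100]]]'; python3 - <<'E'
from rig import robot
from h import *
o=robot.get_obs(); w=robot.camera("wrist"); s=robot.camera("side"); save("w2.png",w["img"]); save("s2.png",s["img"],(110,230,210,370),5)
T=tool(o); t=robot.camera("top"); save("t2.png",t["img"],(170,250,150,270),6)
print(np.round(T,4))
# predicted jaws-centre projection at z .132
E
```

```text
time: 4.2
position: [0.4947, 0.2975, 0.2192]
tool_rot: [0.639, -0.305, 0.303, -0.638]
ft_force: [-0.4, -0.9, 0.3]
grip_width: 0.0872
[[ 0.6309 -0.0034  0.7759  0.4947]
 [-0.7759 -0.0014  0.6309  0.2975]
 [-0.0011 -1.     -0.0035  0.2192]
 [ 0.      0.      0.      1.    ]]
```

View pics/w2.png

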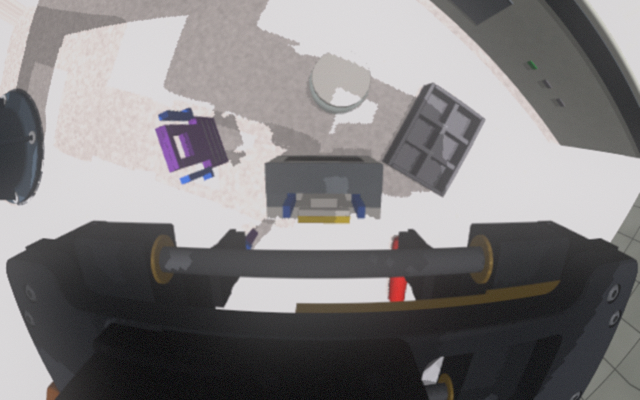

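View pics/s2.png

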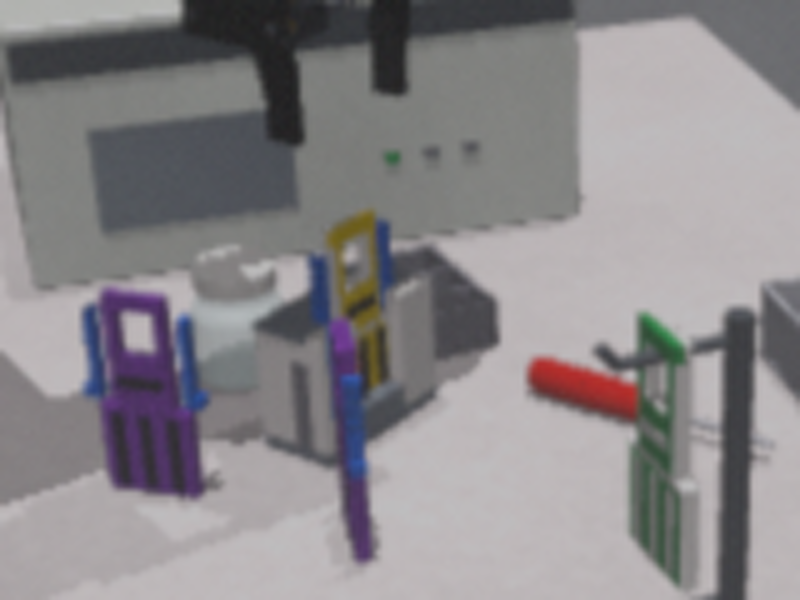

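```bash
python3 -m crank '[[[0,0,0,0,0.03,0.0005,100],[0,0,0,0,0.03,0.0005,100],[0,0,0,0,0.03,0,100],[0,0,0,0,0.025,0,100],[0,0,0,0,0,0,100]]]'; python3 - <<'E'
from rig import robot
from h import *
o=robot.get_obs(); w=robot.camera("wrist"); s=robot.camera("side"); save("w3.png",w["img"]); save("s3.png",s["img"],(110,230,210,370),5)
T=tool(o)
print(np.round(T,4))
E
```

```text
time: 4.97
position: [0.4964, 0.2977, 0.1047]
tool_rot: [0.639, -0.305, 0.304, -0.637]
ft_force: [-0.8, 0.3, 0.3]
grip_width: 0.0869
[[ 6.289e-01 -2.500e-03  7.774e-01  4.964e-01]
 [-7.775e-01 -9.000e-04  6.289e-01  2.977e-01]
 [-9.000e-04 -1.000e+00 -2.500e-03  1.047e-01]
 [ 0.000e+00  0.000e+00  0.000e+00  1.000e+00]]
```

View pics/w3.png

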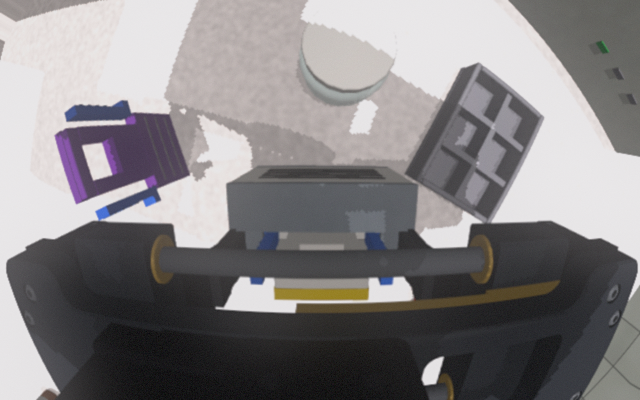

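View pics/s3.png

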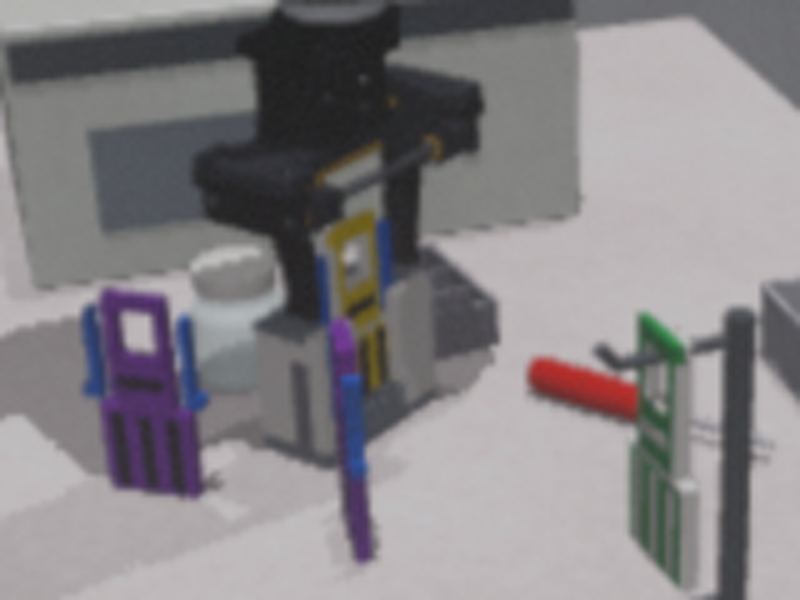

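```bash
python3 -m crank '[[[0,0,0,0,0,0,50],[0,0,0,0,0,0,50],[0,0,0,0,0,0,50],[0,0,0,0,0,0,50],[0,0,0,0,0,0,50]]]' 28;  python3 -m crank '[[[0,0,0,0,0,0,50],[0,0,0,0,0,0,50],[0,0,0,0,0,0,50],[0,0,0,0,-0.005,0,50],[0,0,0,0,-0.005,0,50]]]' 28
```

```text
time: 5.7
position: [0.4968, 0.2982, 0.1065]
tool_rot: [0.638, -0.304, 0.304, -0.638]
ft_force: [-1.8, -2.0, 5.9]
grip_width: 0.0493
time: 6.32
position: [0.4965, 0.2982, 0.1155]
tool_rot: [0.638, -0.305, 0.304, -0.638]
ft_force: [0.2, 0.3, -0.3]
grip_width: 0.049
```

```bash
python3 - <<'E'
from rig import robot
from h import *
o=robot.get_obs(); print(o["ft_force"],o["grip_width"]); w=robot.camera("wrist"); s=robot.camera("side"); save("w4.png",w["img"]); save("s4.png",s["img"],(110,230,210,370),5)
E
```

```text
[ 0.16515261  0.3409321  -0.3072818 ] 0.048981712980498686
```

View pics/w4.png

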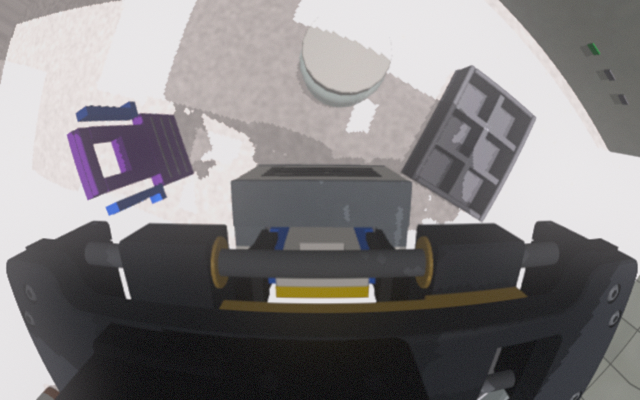

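View pics/s4.png

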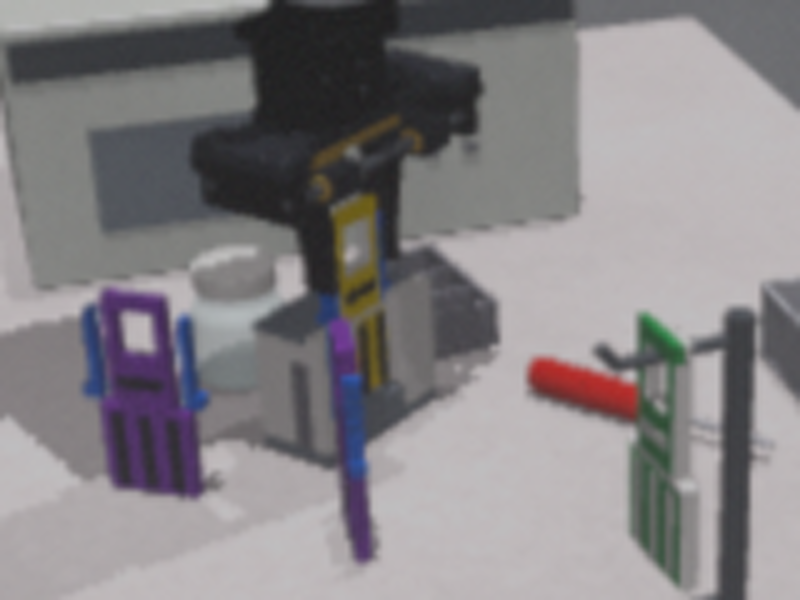

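```bash
python3 -m crank '[[[0,0,0,0,-0.01,0,50],[0,0,0,0,-0.02,0,50],[0,0,0,0,-0.025,0,50],[0,0,0,0,-0.025,0,50],[0,0,0,0,-0.025,0,50]]]';  python3 -m crank '[[[0,0,0,0,-0.03,0,50],[0,0,0,0,-0.03,0,50],[0,0,0,0,-0.03,0,50],[0,0,0,0,-0.015,0,50],[0,0,0,0,0,0,50]]]';python3 - <<'E'
from rig import robot
from h import *
o=robot.get_obs(); print(o["ft_force"],o["grip_width"]); w=robot.camera("wrist"); s=robot.camera("side"); save("w5.png",w["img"]); save("s5.png",s["img"],(60,230,180,400),3.6)
E
```

```text
time: 7.05
position: [0.4966, 0.2983, 0.2218]
tool_rot: [-0.638, 0.304, -0.304, 0.638]
ft_force: [1.0, -0.7, -1.3]
grip_width: 0.0494
time: 7.68
position: [0.4971, 0.2984, 0.3265]
tool_rot: [-0.638, 0.304, -0.305, 0.639]
ft_force: [0.7, -0.6, -1.8]
grip_width: 0.0496
[ 0.7054896  -0.60917385 -1.7783207 ] 0.04956894555611198
```

View pics/w5.png

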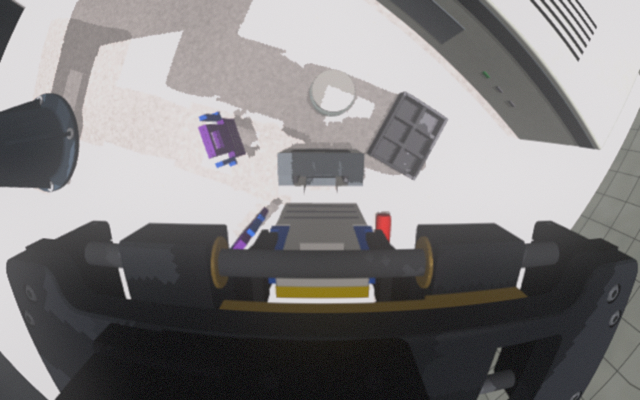

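View pics/s5.png

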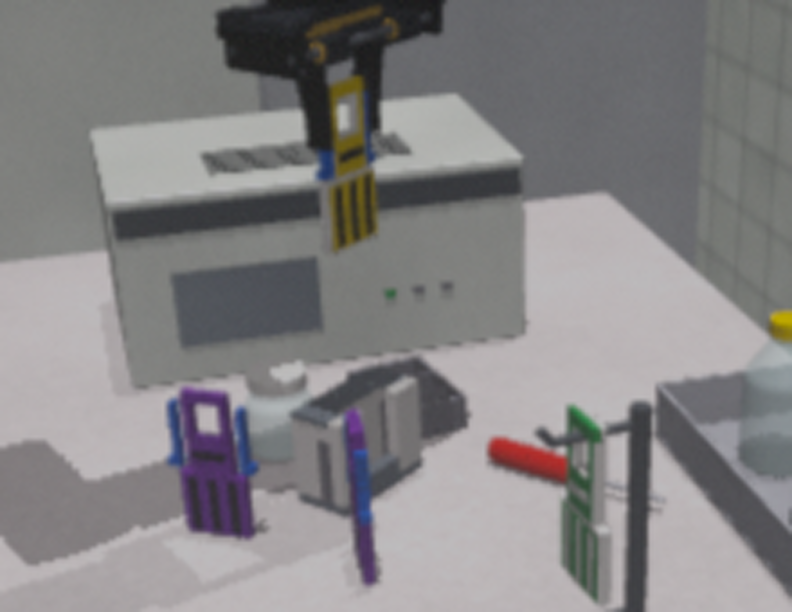

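```bash
python3 -m crank '[[[0,10,0,0,0,0,50],[0,10,0,0,0,0,50],[0,10,0,0,0,0,50],[0,10,0,0,0,0,50],[0,10,0,0,0,0,50]]]';  python3 -m crank '[[[0,10,0,0,0,0,50],[0,10,0,0,0,0,50],[0,10,0,0,0,0,50],[0,10,0,0,0,0,50],[0,10,0,0,0,0,50]]]';  python3 -m crank '[[[0,10,0,0,0,0,50],[0,10,0,0,0,0,50],[0,10,0,0,0,0,50],[0,0,0,0,0,0,50],[0,0,0,0,0,0,50]]]'; python3 - <<'E'
from rig import robot
from h import *
T=tool(robot.get_obs());print(np.round(T,3))
E
```

```text
time: 8.4
position: [0.4959, 0.2979, 0.3235]
tool_rot: [-0.449, 0.547, -0.546, 0.447]
ft_force: [0.1, -1.0, -0.8]
grip_width: 0.0491
time: 9.02
position: [0.4959, 0.2979, 0.3235]
tool_rot: [0.176, -0.685, 0.685, -0.174]
ft_force: [0.4, -0.1, -0.7]
grip_width: 0.0491
time: 9.65
position: [0.4964, 0.2981, 0.3246]
tool_rot: [-0.005, -0.707, 0.707, 0.006]
ft_force: [-0.6, -0.4, -1.4]
grip_width: 0.0492
[[-1.    -0.002 -0.015  0.496]
 [ 0.015 -0.001 -1.     0.298]
 [ 0.002 -1.     0.001  0.325]
 [ 0.     0.     0.     1.   ]]
```

```bash
python3 -m crank '[[[0,0,0,0.005,0,0.03,50],[0,0,0,0.005,0,0.057,50],[0,0,0,0.005,0,0.057,50],[0,0,0,0.005,0,0.057,50],[0,0,0,0.005,0,0.057,50]]]';  python3 -m crank '[[[0,0,0,0.005,0,0.057,50],[0,0,0,0.005,0,0.057,50],[0,0,0,0.005,0,0.057,50],[0,0,0,0.005,0,0.057,50],[0,0,0,0.005,0,0.057,50]]]';  python3 -m crank '[[[0,0,0,0.005,0,0.055,50],[0,0,0,0.002,0,0.028,50],[0,0,0,0,0,0,50],[0,0,0,0,0,0,50],[0,0,0,0,0,0,50]]]'; python3 - <<'E'
from rig import robot
from h import *
import pickle
o=robot.get_obs();T=tool(o);print(np.round(T,4),o["q"])
w=robot.camera("wrist");s=robot.camera("side");t=robot.camera("top");pickle.dump((o,w,s,t),open("p6.pkl","wb"))
save("w6.png",w["img"]);save("s6.png",s["img"]);save("t6.png",np.clip(t["img"].astype(float)*1.7,0,255).astype('uint8'),(140,300,360,520),4.5)
E
```

```text
time: 10.28
position: [0.4669, 0.0391, 0.3255]
tool_rot: [-0.006, -0.707, 0.707, 0.005]
ft_force: [1.0, 0.0, -1.4]
grip_width: 0.0496
time: 10.9
position: [0.4368, -0.2456, 0.3256]
tool_rot: [0.006, 0.707, -0.707, -0.005]
ft_force: [0.9, 0.4, -1.1]
grip_width: 0.0494
time: 11.52
position: [0.4289, -0.3251, 0.3256]
tool_rot: [0.005, 0.707, -0.707, -0.006]
ft_force: [0.5, 0.5, -1.1]
grip_width: 0.0493
[[-9.999e-01 -2.000e-04 -1.560e-02  4.289e-01]
 [ 1.560e-02  7.000e-04 -9.999e-01 -3.251e-01]
 [ 2.000e-04 -1.000e+00 -7.000e-04  3.256e-01]
 [ 0.000e+00  0.000e+00  0.000e+00  1.000e+00]] [-8.56546582e-01  3.07485590e-01  1.52507709e+00  2.87807561e-04
  1.30966282e+00  7.29732378e-01]
```

View pics/w6.png

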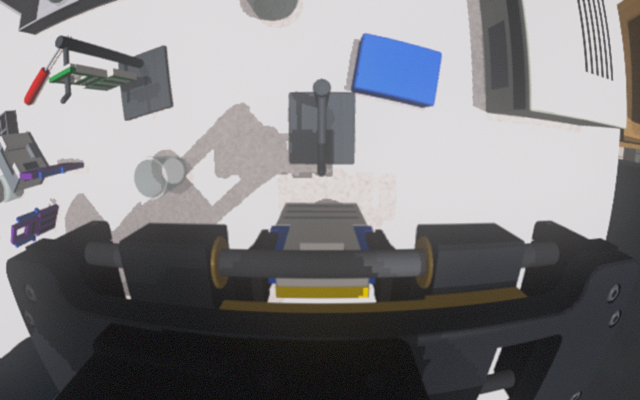

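View pics/s6.png

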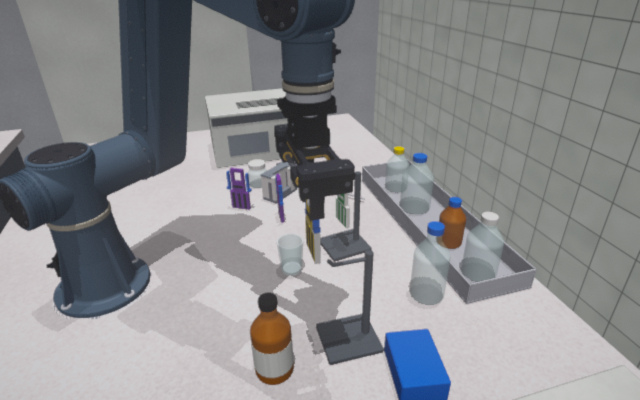

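View pics/t6.png

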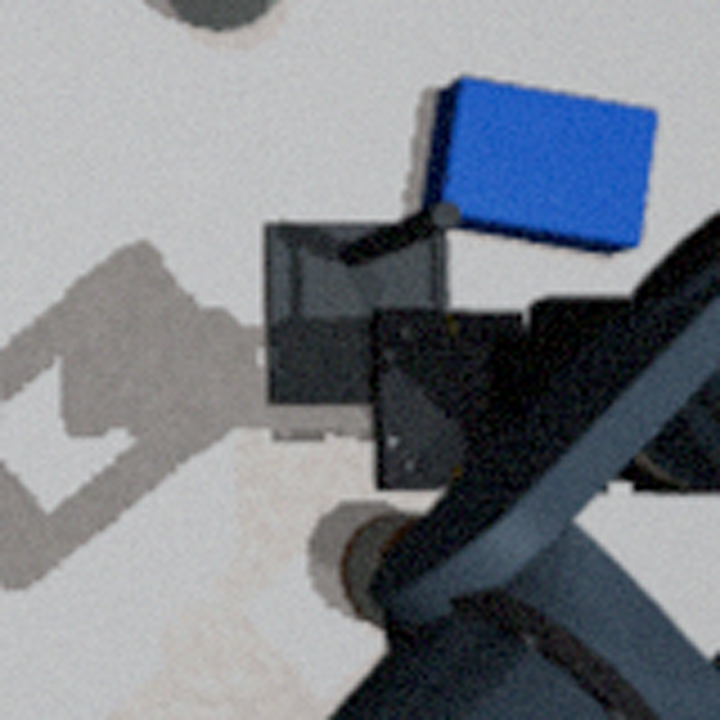

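```bash
python3 - <<'E'
from h import *
import pickle
o,w,s,t=pickle.load(open("p6.pkl","rb")); T=tool(o); Ti=np.linalg.inv(T)
def az(px,z):
    a,d=wray(w,T,px); return a+d*(z-a[2])/d[2]
save("w6c.png",w["img"],(65,235,260,380),4.5)
for n,p,z in [("post",(87,321.5),.21),("tip",(173,321),.208),("bar",(140,321.5),.2),("bL",(93,290),.012),("bR",(93,354),.012),("fL",(162,289),.012),("fR",(164,354),.012)]:
    X=az(p,z); print(n,np.round(X,4),"tool",np.round((Ti@np.r_[X,1])[:3],4))
E
```

```text
post [ 0.5307 -0.3269  0.21  ] tool [-0.1018  0.1156  0.0003]
tip [ 0.4549 -0.3253  0.208 ] tool [-0.0261  0.1176 -0.0002]
bar [ 0.4839 -0.3262  0.2   ] tool [-0.055   0.1256  0.0003]
bL [ 0.5494 -0.2801  0.012 ] tool [-0.1199  0.3136 -0.0466]
bR [ 0.5479 -0.3757  0.012 ] tool [-0.1199  0.3135  0.0489]
fL [ 0.4444 -0.2761  0.012 ] tool [-0.0149  0.3136 -0.0491]
fR [ 0.4398 -0.3749  0.012 ] tool [-0.0118  0.3135  0.0498]
```

View pics/w6c.png

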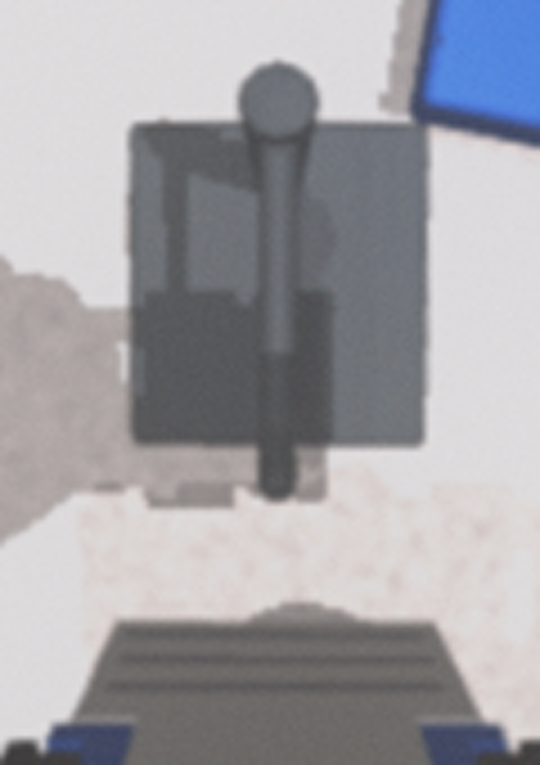

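```bash
python3 - <<'E'
from h import *
import pickle
o,w,s,t=pickle.load(open("p6.pkl","rb")); T=tool(o)
img=s["img"].copy()
k=8
r0,r1,c0,c1=200,275,290,370
im=cv2.resize(img[r0:r1,c0:c1],None,fx=k,fy=k,interpolation=cv2.INTER_CUBIC)
for z0,col in [(.226,(255,0,0)),(.230,(0,255,0)),(.234,(0,0,255))]:
    pts=[]
    for dx,dy in [(-.005,.03),(-.005,-.03),(.005,-.03)]:
        X=T[:3,3]+np.array([dx,dy,0]); X[2]=z0
        p=proj(s,X); pts.append(((p[0]-c0+.5)*k,(p[1]-r0+.5)*k))
    cv2.polylines(im,[np.int32(pts)],False,col,1)
# hook projected: origin guesses
for ox,col in [(.4857,(255,0,255)),(.491,(0,255,255))]:
    P=[proj(s,[ox+a,-.3265+ (-.017)*a,z]) for a,z in [(.045,.21),(.037,.196),(-.022,.196),(-.034,.21)]]
    cv2.polylines(im,[np.int32([((p[0]-c0+.5)*k,(p[1]-r0+.5)*k) for p in P])],False,col,1)
cv2.imwrite("pics/ov6.png",cv2.cvtColor(im,cv2.COLOR_RGB2BGR))
E
```

```text
(no output)
```

View pics/ov6.png

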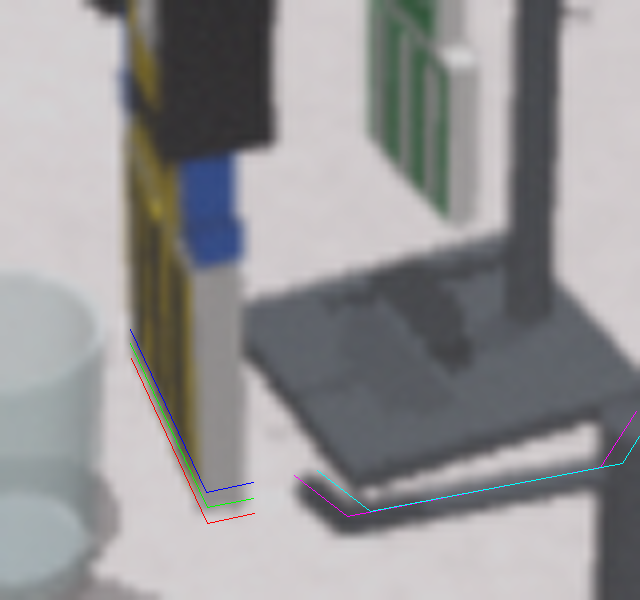

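```bash
python3 -m crank '[[[0,0,0,0,0.025,0,50],[0,0,0,0,0.035,0,50],[0,0,0,0,0.035,0,50],[0,0,0,0,0.03,0,50],[0,0,0,0,0.0145,0,50]]]';  python3 -m crank '[[[0,0,0,0,0,0,50],[0,0,0,0,0,0,50],[0,0,0,0,0,0,50],[0,0,0,0,0,0,50],[0,0,0,0,0,0,50]]]';   python3 - <<'E'
from rig import robot
from h import *
import pickle
o=robot.get_obs();T=tool(o);print(np.round(T,4),o["ft_force"])
w=robot.camera("wrist");s=robot.camera("side");pickle.dump((o,w,s),open("p7.pkl","wb"))
save("w7.png",w["img"],(60,330,220,420),3);save("s7.png",s["img"],(200,400,230,400),3.5)
E
```

```text
time: 12.3
position: [0.4284, -0.3256, 0.1847]
tool_rot: [0.005, 0.708, -0.706, -0.006]
ft_force: [0.1, 0.4, -0.9]
grip_width: 0.0491
time: 12.92
position: [0.4289, -0.3268, 0.1865]
tool_rot: [-0.006, -0.707, 0.707, 0.006]
ft_force: [-0.8, 0.5, -0.8]
grip_width: 0.0494
[[-9.998e-01  6.000e-04 -1.760e-02  4.289e-01]
 [ 1.760e-02 -6.000e-04 -9.998e-01 -3.268e-01]
 [-6.000e-04 -1.000e+00  6.000e-04  1.865e-01]
 [ 0.000e+00  0.000e+00  0.000e+00  1.000e+00]] [-0.78960554  0.54795268 -0.79470835]
```

View pics/w7.png

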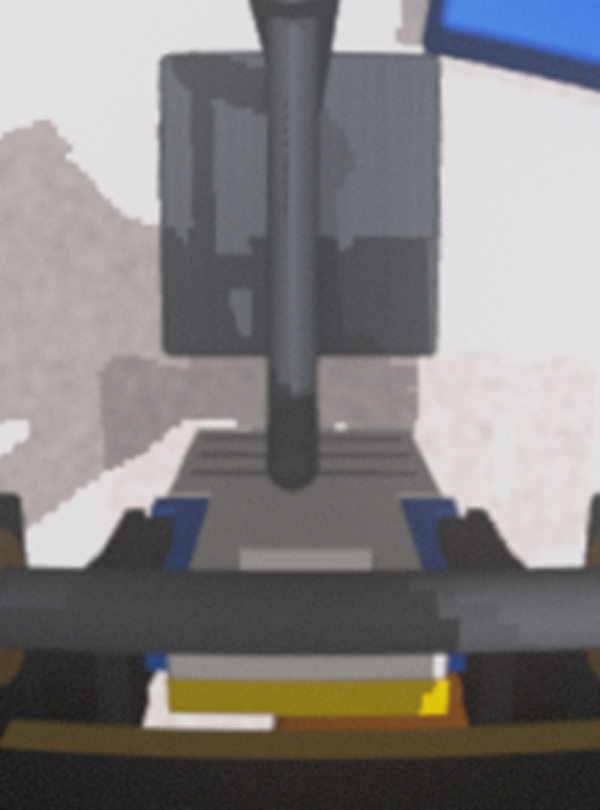

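View pics/s7.png

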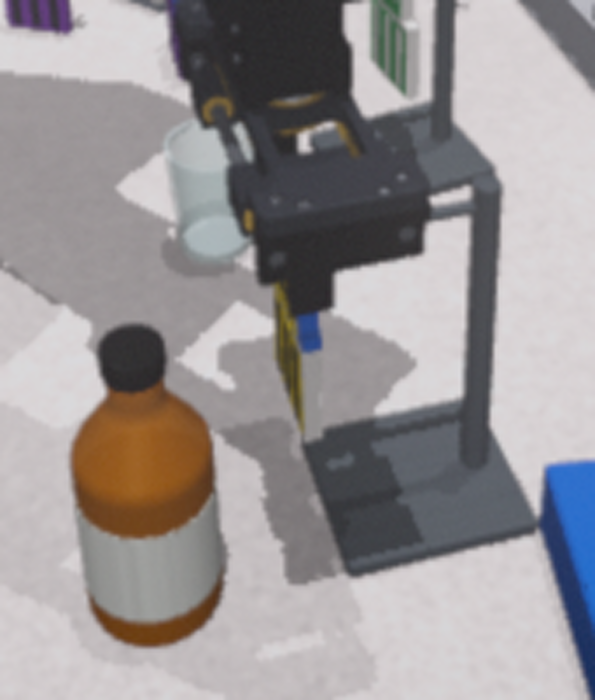

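```bash
python3 - <<'E'
from h import *
import pickle
o,w,s=pickle.load(open("p7.pkl","rb")); I=np.eye(4); T=tool(o)
for k in (.091,.095,.099):
    print(k,"top edge rows back/mid/front",[np.round(wproj(w,I,[x,-(.134-k),0]),1).tolist() for x in (-.005,0,.005)],"half width",wproj(w,I,[.005,-(.134-k),.02])-wproj(w,I,[.005,-(.134-k),-.02]))
    print("  bottom back edge", [np.round(wproj(w,I,[-.005,k,z]),1).tolist() for z in (-.03,.03)], "winbot back",np.round(wproj(w,I,[-.005,k-.094,0.012]),1),np.round(wproj(w,I,[-.005,k-.060,0.03]),1),"panel corner")
E
```

```text
0.091 top edge rows back/mid/front [[321.0, 282.5], [321.0, 293.0], [321.0, 303.2]] half width [ 9.49118576e+01 -6.52703061e-03]
  bottom back edge [[284.6, 203.3], [357.8, 203.3]] winbot back [343.9 246.1] [368.4 225.9] panel corner
0.095 top edge rows back/mid/front [[321.0, 278.0], [321.0, 288.3], [321.0, 298.3]] half width [ 9.24091536e+01 -8.28303231e-03]
  bottom back edge [[285.1, 202.2], [357.2, 202.1]] winbot back [343.4 243.3] [367.6 224. ] panel corner
0.099 top edge rows back/mid/front [[321.0, 273.7], [321.0, 283.8], [321.0, 293.6]] half width [ 9.00205250e+01 -9.80312063e-03]
  bottom back edge [[285.7, 201.0], [356.7, 201.0]] winbot back [342.9 240.7] [366.7 222.2] panel corner
```

```bash
python3 -m crank '[[[0,0,0,0,0,-0.002,50],[0,0,0,-0.005,0,0,50],[0,0,0,-0.008,0,0,50],[0,0,0,-0.008,0,0,50],[0,0,0,-0.007,0,0,50]]]';    python3 - <<'E'
from rig import robot
from h import *
o=robot.get_obs();T=tool(o);print(np.round(T[:3,3],4),o["ft_force"],o["moment"])
w=robot.camera("wrist")
save("w8.png",w["img"],(60,330,220,420),3)
E
```

```text
time: 13.65
position: [0.4576, -0.3252, 0.186]
tool_rot: [-0.006, -0.707, 0.707, 0.006]
ft_force: [-0.2, -0.3, -0.2]
grip_width: 0.0494
[ 0.4576 -0.3252  0.186 ] [-0.17639621 -0.29241157 -0.1918443 ] [-0.09393596  0.17874447  0.04250419]
```

View pics/w8.png

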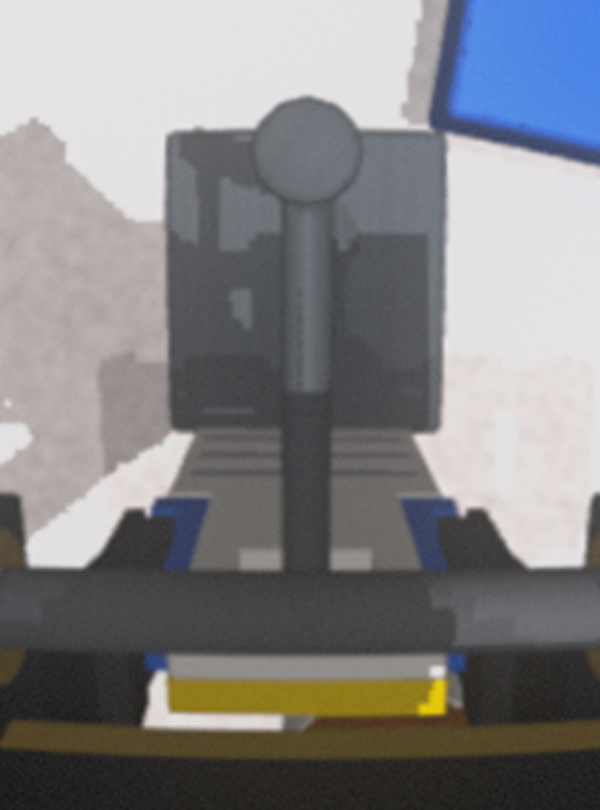

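```bash
python3 -m crank '[[[0,0,0,-0.007,0,0,50],[0,0,0,-0.007,0,0,50],[0,0,0,-0.007,0,0,50],[0,0,0,-0.007,0,0,50],[0,0,0,0,0,0,50]]]';    python3 - <<'E'
from rig import robot
from h import *
o=robot.get_obs();T=tool(o);print(np.round(T[:3,3],4),o["ft_force"],o["moment"])
w=robot.camera("wrist")
save("w9.png",w["img"],(60,330,220,420),3); s=robot.camera("side");save("s9.png",s["img"],(200,400,230,400),3.5)
E
```

```text
time: 14.32
position: [0.4854, -0.3257, 0.186]
tool_rot: [-0.006, -0.707, 0.707, 0.006]
ft_force: [0.5, 0.1, -1.2]
grip_width: 0.0497
[ 0.4854 -0.3257  0.186 ] [ 0.54230907  0.09665112 -1.15892003] [-0.05690591  0.21042896  0.00411987]
```

View pics/w9.png

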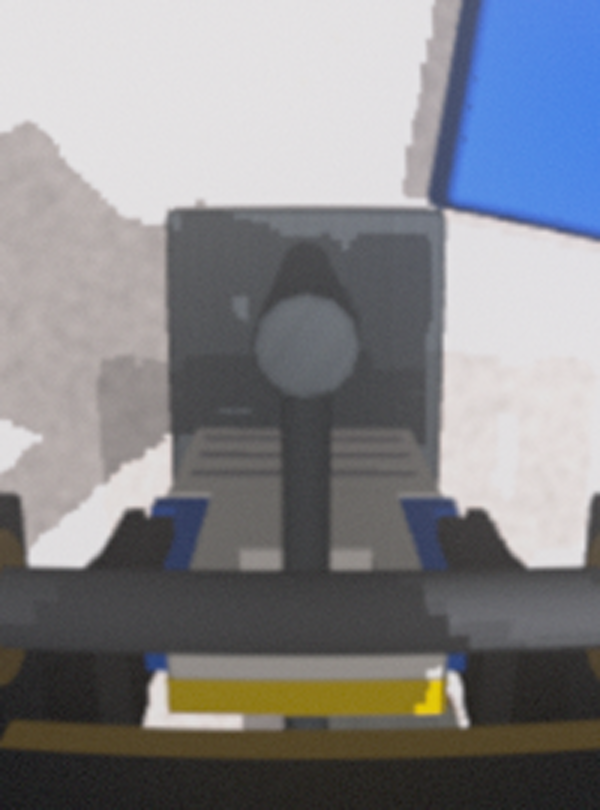

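View pics/s9.png

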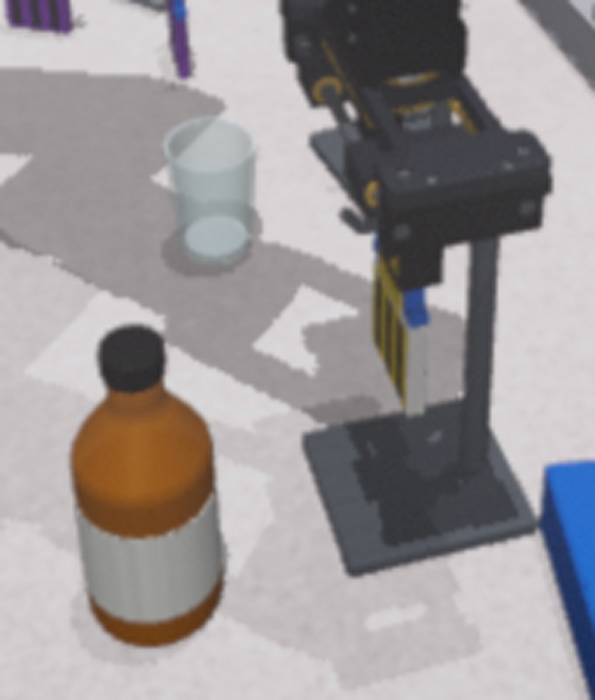

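```bash
python3 -m crank '[[[0,0,0,0,0.004,0,50],[0,0,0,0,0.004,0,50],[0,0,0,0,0.004,0,50],[0,0,0,0,0.002,0,50],[0,0,0,0,0,0,50]]]'; python3 -m crank '[[[0,0,0,0,0.001,0,50],[0,0,0,0,0,0,50],[0,0,0,0,0.001,0,50],[0,0,0,0,0,0,50],[0,0,0,0,0,0,50]]]'
```

```text
time: 15.05
position: [0.4847, -0.3255, 0.1723]
tool_rot: [0.006, 0.707, -0.707, -0.006]
ft_force: [-1.9, 1.1, 1.2]
grip_width: 0.0495
time: 15.68
position: [0.4849, -0.3257, 0.172]
tool_rot: [-0.006, -0.707, 0.707, 0.006]
ft_force: [-3.1, 2.6, 9.7]
grip_width: 0.0493
```

```bash
python3 -m crank '[[[0,0,0,0,-0.0005,0,50],[0,0,0,0,-0.0005,0,50],[0,0,0,0,0,0,65],[0,0,0,0,0,0,75],[0,0,0,0,0,0,85]]]'; python3 -m crank '[[[0,0,0,0,0,0,100],[0,0,0,0,0,0,100],[0,0,0,0,0,0,100],[0,0,0,0,0,0,100],[0,0,0,0,0,0,100]]]';    python3 - <<'E'
from rig import robot
from h import *
o=robot.get_obs();T=tool(o);print(np.round(T[:3,3],4),o["ft_force"],o["moment"])
w=robot.camera("wrist")
save("w10.png",w["img"],(60,330,220,420),3); s=robot.camera("side");save("s10.png",s["img"],(200,400,230,400),3.5)
E
```

```text
time: 16.3
position: [0.4852, -0.3259, 0.1712]
tool_rot: [-0.007, -0.707, 0.707, 0.006]
ft_force: [-0.1, 0.8, -0.4]
grip_width: 0.0682
time: 16.92
position: [0.4848, -0.3256, 0.171]
tool_rot: [0.006, 0.707, -0.707, -0.006]
ft_force: [0.0, 0.0, 1.4]
grip_width: 0.0868
[ 0.4848 -0.3256  0.171 ] [0.02373176 0.02643276 1.37936001] [-0.05247975  0.13647177  0.03439956]
```

View pics/w10.png

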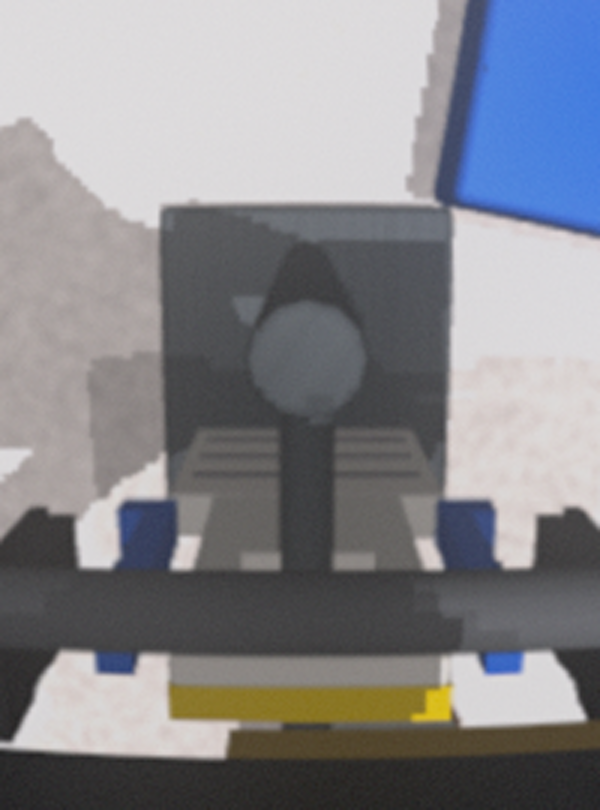

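View pics/s10.png

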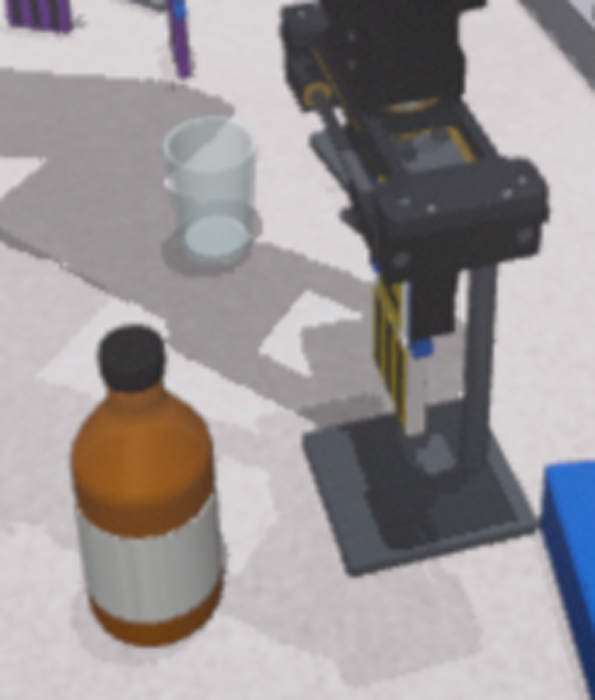

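```bash
python3 -m crank '[[[0,0,0,0,-0.01,0,100],[0,0,0,0,-0.025,0,100],[0,0,0,0,-0.03,0,100],[0,0,0,0,-0.035,0,100],[0,0,0,0,-0.04,0,100]]]'; python3 -m crank '[[[0,0,0,0.03,-0.02,-0.03,100],[0,0,0,0.03,0,-0.05,100],[0,0,0,0.03,0,-0.05,100],[0,0,0,0,0,-0.05,100],[0,0,0,0,0,-0.04,100]]]'; python3 -m crank '[[[0,0,0,0,0,0,100],[0,0,0,0,0,0,100],[0,0,0,0,0,0,100],[0,0,0,0,0,0,100],[0,0,0,0,0,0,100]]]';    python3 - <<'E'
from rig import robot
from h import *
o=robot.get_obs();T=tool(o);print(np.round(T[:3,3],4),o["ft_force"])
w=robot.camera("wrist");t=robot.camera("top")
save("w11.png",w["img"]); s=robot.camera("side");save("s11.png",s["img"],(200,400,230,400),3.5);save("s11f.png",s["img"]);save("t11.png",t["img"])
E
```

```text
time: 17.65
position: [0.4846, -0.3253, 0.3126]
tool_rot: [0.006, 0.707, -0.707, -0.006]
ft_force: [0.3, -1.3, -0.4]
grip_width: 0.0871
time: 18.27
position: [0.398, -0.1024, 0.3321]
tool_rot: [-0.007, -0.707, 0.707, 0.006]
ft_force: [-0.2, 0.9, 0.2]
grip_width: 0.087
time: 18.9
position: [0.3987, -0.1046, 0.3309]
tool_rot: [0.006, 0.707, -0.707, -0.007]
ft_force: [1.2, 0.4, 0.2]
grip_width: 0.0871
[ 0.3987 -0.1046  0.3309] [1.17197583 0.38389924 0.24814319]
```

View pics/s11.png

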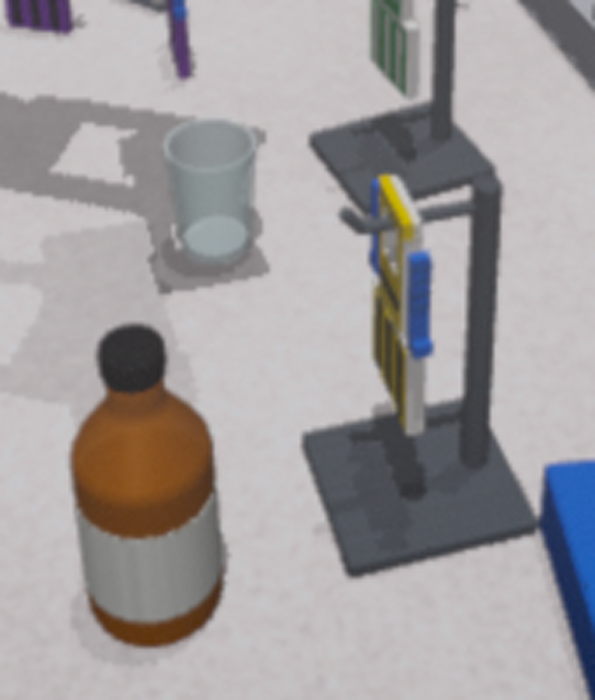

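View pics/s11f.png

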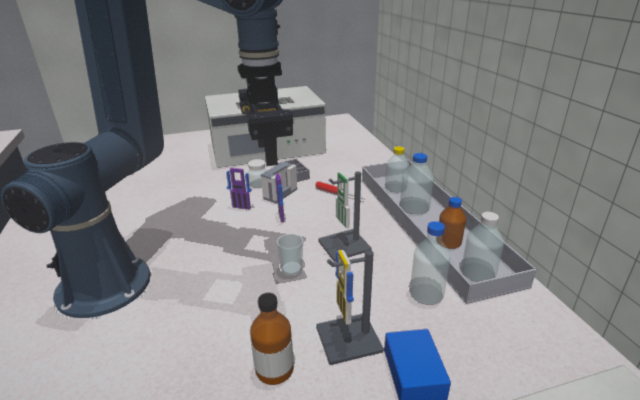

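View pics/t11.png

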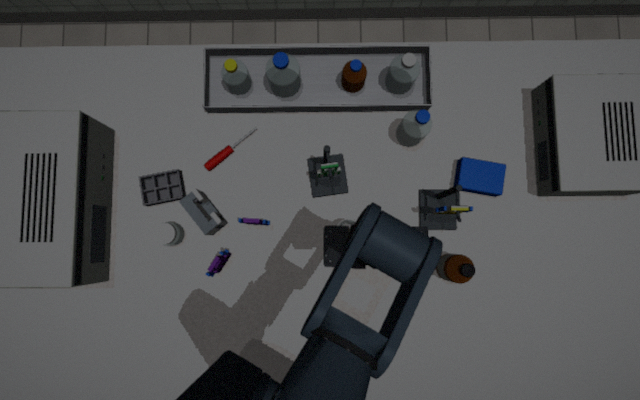

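View pics/w11.png

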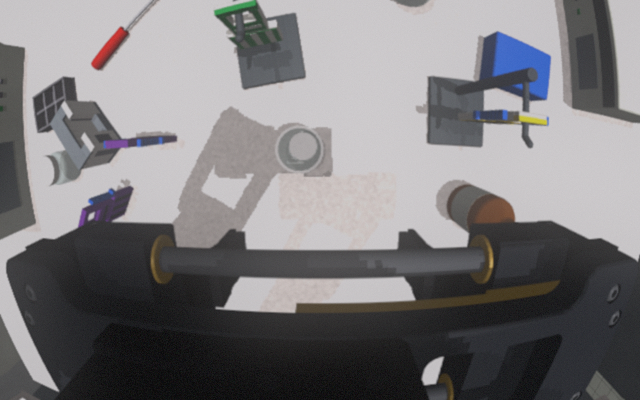

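```bash
python3 - <<'E'
from rig import robot
from h import *
s=robot.camera("side"); a=cv2.cvtColor(cv2.imread("pics/s11f.png"),cv2.COLOR_BGR2RGB)
d=np.abs(s["img"].astype(int)-a)[240:330,325:360].max(); print("change",d)
print(robot.hand_in())
E
```

```text
change 8
the job is handed in; nothing more can be done
None
```

I squeezed the yellow cover's two tabs, lifted it straight out of the bay and turned it to face outward. It now hangs by its window on the free hook. The job is handed in, at about 19 s of the 58 s allowed.

**Final pictures**
- The cover hangs straight on the level bar behind the lip, with its yellow striped face pointing outward, away from the post.
- It had stopped moving: two side pictures taken just before hand-in differed only by noise.
- The arm was clear, and by eye the green cover, both purple look-alikes, the bottles, the beaker and the other items stand where they were.

**Forces:** the highest wrist force I read was about 10 N, when the cover touched the hook. I backed off before releasing it.

**Checks that disagreed**
- The fingers read 49 mm on the pressed tabs, against the 53 mm given. The grip held without slipping.
- The top and wrist cameras placed the stand's post about 5 mm apart. I used the wrist view, and the hook passed through the window with no sign of contact.

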